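# Clear the seed-cleaning table and set its dust extractor

## Robot

A 7-joint arm with a two-finger parallel gripper is mounted at the origin on the work surface. World frame = base frame: x ahead of the robot, y to its left, z up, the work surface at z = 0. Lengths are in m, angles in rad, forces in N, time in s.
With the tool pointing down it reaches from about 0.35 to 0.9 m from the base axis. Payload 8.1 kg.
Tool frame: the origin (TCP) lies at the very end of the fingers, on their centre line; the grasp point (between the pads) lies 19 mm behind it; z points along the fingers, y is the line along which they close (so a half turn about z gives the same grasp; the last joint's range is limited). The gripper opens to 92 mm and grips with 3 to 60 N. Pads are 19 mm wide; open, the fingers measure 130 mm over their backs; the gripper's body (75 mm by 190 mm) begins 47 mm behind the grasp point.
Start: joints at [-0.103, 0.434, 0.025, 1.573, -0.012, 1.134, -0.075], TCP at [0.625, -0, 0.195] pointing down, gripper open.
Joint ranges: [-2.62, 2.62], [-0.44, 2.09], [-1.27, 1.32], [0.08, 2.57], [-1.32, 4.46], [0.12, 2], [-2.74, 2.74]. Speed limits (rad/s): [2.22, 2.22, 3.01, 3.01, 3.14, 3.14, 3.14].

## Interface

Orientations are given as a rotation vector (axis times angle).
In Python, from cell import observe, get_image, sign_off, find_in, trace, place_of gives the robot as it stands. The module is installed in compiled form; this text tells all that it offers.
- The arm moves only by the shell command python3 -m handwheel 'ROWS' [OPENING] [FORCE]. ROWS is JSON, a list of rows, each a list of 6 numbers: the shift along the tool's x, y, z each as a share of 0.02 m, from -1 to 1, then the turn, a rotation vector about the tool's x, y, z each as a share of 4 degrees, from -1 to 1. A call has 1 to 8 rows; each row shifts and turns the commanded pose from where the row before left it, along the tool's axes as they then stand; what a row does not reach is not made up. A row lasts 1/12 s, in which the tool goes at most 41.7 mm and 7.16 degrees, less where a joint would pass 70% of its speed; a pose out of reach is approached as far as the arm can. A call with a number of a shift or a turn outside -1 to 1 is refused whole. A call with a gripper value outside its range is refused whole. OPENING is the opening, from 0 (shut) to 1 (fully open), set as the call begins (- or left out, the last holds). The fingers move at their own pace and stop on an object; FORCE is the grip in N (left out, the last holds). Time passes only in rows, so rows that do not move let the fingers close. It gives the time, the measured TCP pose, the force, the opening and the grip force at its end, in the units of the state.
- observe(): the state, without advancing time (a new reading comes with each control period).
- get_image(name): name is "scene" or "side" or "wrist"; returns a dict with "image" (420x560x3 uint8, red, green, blue), "fx", "fy", "cx", "cy" (pixels), "k1" (the pictures are not rectified: a ray, as slopes to the right and down, at radius r is drawn at 1 + k1 r^2 times it, then the intrinsics apply), "position" and "orientation" of the camera in the world. Camera axes: x right, y down, z forward; pixel columns grow to the right and rows downward; lengths in m; the calibration is good to about 2 mm. A picture is of the moment at which its call begins. There is no depth.
- sign_off(): hands the job in; it is judged then, once.
Trained networks look in the newest picture that a camera, given by its name, has taken for a name from the list of things; names that differ only in an ending like _2 or _b are one class to them, and where a whole thing is asked for, a point or a joint stands for the part that bears it (a point fixed in the world has none). Each returns a list of dicts, best first, with "score" (0 to 1); they miss things now and then, are a little off and sometimes report something else, mostly with a low value. They report only what shows in the picture. A call takes as long as a camera call.
- find_in(label, camera): "rect" ([centre column, centre row, width, height] as shares, 0 to 1, of the picture: columns of its width, rows of its height, round what is visible of it).
- trace(label, camera): "region" (420x560 bool, what is visible of it) and "rect" ([centre column, centre row, width, height] as shares, 0 to 1, of the picture: columns of its width, rows of its height, round what is visible of it).
- place_of(label, camera): "point" ([column, row] as shares, 0 to 1, of the picture: columns of its width, rows of its height: a listed point, or the origin of a listed thing).
The state is a dict: "clock": time; "joints": joint angles; "dq": joint speeds; "joint_efforts": joint torques, N m; "position": TCP position; "ee_rot": TCP orientation; "force": force on the tool from outside, world axes, zero at the start; "ft_torque": the same for the moment, N m; "width": opening from 0.0 (shut) to 1.0 (fully open); "gripper_force": force on a finger pad.
Only numpy, scipy, OpenCV 4.12 (cv2) and the standard library are available. Lean on these libraries where they do the work, as an engineer would, in place of code of your own. Each camera call takes 0.05 s, during which the arm holds its last target. There are 200 camera calls.

## Task

Clear the three bits of threshing rubbish (a broken corn cob, a piece of stalk and a lump of dry clay) off the slotted metal cleaning table into the empty white crate, leaving the sample boxes, the vial, the small sample bottle, the tin and the water bottle standing where they are. Once all the rubbish is in the crate, turn the selector on the dust extractor's control box clockwise until its white pointer line is at the two-dot mark.

Things in the scene. Friction and masses are not known exactly. Their poses are not given: they have to be found in the camera images.
- deck: low fixed down-draught cleaning table, bare aluminium box 290 (x) x 330 (y) x 40 mm high with a flat slotted top; origin at the centre of its underside, so its top is 40 mm above the origin. All the rubbish, both sample boxes, the vial, the small sample bottle and the tin start on it, mixed in any arrangement
- cob: rubbish: broken corn cob, tan, octagonal roller 30 mm thick and 60 mm long lying on its side; origin at its centre, x along its length
- stalk: rubbish: piece of dry straw-coloured stalk with a joint ring, 20 mm thick and 70 mm long lying on its side; origin at its centre, x along its length
- clod: rubbish: rounded irregular lump of dry brown clay, 38 (x) x 34 (y) x 28 mm high; origin at its centre
- box_a: upright closed kraft-card sample box to leave alone, 52 (x) x 36 (y) x 45 mm high; origin at the centre of its underside
- box_b: second sample box to leave alone, the same as box_a: 52 (x) x 36 (y) x 45 mm high; origin at the centre of its underside
- vial: upright glass vial to leave alone, 28 mm in diameter, 50 mm high, white cap; origin at the centre of its underside
- sample_bottle: small upright clear plastic sample bottle with a white cap, to leave alone, 36 mm in diameter, 95 mm high, taller than all else on the cleaning table; origin at the centre of its underside
- tin: squat round metal sample tin with a lid, to leave alone, 49 mm in diameter, 32 mm high; origin at the centre of its underside
- water: water bottle to leave alone, 64 mm in diameter, 200 mm high, on the bench beyond the cleaning table; origin at the centre of its underside
- waste_crate: the empty white open-topped plastic crate, fixed, to the left or right of the cleaning table, for the rubbish: 200 (x) x 150 (y) x 90 mm high outside with 4 mm walls and floor and an 8 mm rim lip that adds 4 mm all round; origin at the centre of its underside
- packet_crate: like the waste crate in every size but full of brown paper packets, standing up to about 105 mm high; fixed on the other side of the cleaning table; not used
- control_box: fixed grey control box of the dust extractor, 120 x 120 x 50 mm high, to the left or right of the cleaning table; origin at the centre of its underside. White marks on its top surround the selector, clockwise from above: a bar (off) on its -x side, then one dot, two dots, three dots, 34 degrees apart, each row of dots running outwards
- balance: compact white balance with a round steel pan, 120 x 120 x 44 mm high, fixed on the other side from the control box; not used; origin at the centre of its underside
- selector_grip (a point): point on the selector's upright axis at the height to grip it, 87 mm above the bench and 7 mm below the top of its bar. The selector is a black knob, a disc 44 mm in diameter carrying an upright grip bar 42 mm long (this point's x axis), 14 mm thick (its y axis) and 30 mm tall; a white pointer line on the bar's top marks its -x end
- selector (a joint): selector angle in rad, growing clockwise seen from above; it turns stiffly from 0 to 2.1 and stays where it is left. 0: pointer at the bar (off, pointing along the control box's -x); 0.6: one dot; 1.2: two dots; 1.8: three dots. Starts between 0 and 0.35

How it is judged:
By the outcome, as a careful person would: the job done as asked, in the order asked, and still so for the second after the job is handed in, with the robot touching nothing.
It also fails if it takes over 67 s, if anything falls off the work surface, if the arm or the gripper's body presses on something with over 40 N, if the wrist force passes 120 N, or if a joint passes its speed limit or range.

## Working session

There is one attempt and no reset: what is moved stays moved. The work goes in short steps, Python scripts to look and compute and a shell command to move; the robot and the scene stay as the last step left them, time stands still between calls to the robot, and variables do not carry over. Pictures are saved under pics/ and viewed, at most 10 in all, crops included, and the job is handed in when it is done.

```bash
mkdir -p pics; cat > h.py <<'E'
import numpy as np, cv2
from scipy.spatial.transform import Rotation as R
from cell import *
def rot(o):
    o=np.array(o,float)
    if o.shape==(3,3): return o
    return R.from_rotvec(o).as_matrix() if o.size==3 else R.from_quat(o).as_matrix()
def ray(im,u,v):
    K=np.array([[im['fx'],0,im['cx']],[0,im['fy'],im['cy']],[0,0,1.]])
    x,y=(u-im['cx'])/im['fx'],(v-im['cy'])/im['fy']
    rd=np.hypot(x,y); r=rd
    for _ in range(20): r=rd/(1+im['k1']*r*r)
    s=r/rd if rd>0 else 1
    return np.array(im['position']), rot(im['orientation'])@np.array([x*s,y*s,1])
def onz(im,u,v,z):
    p,d=ray(im,u,v); return p+d*(z-p[2])/d[2]
def save(n,im,s=1): cv2.imwrite(f'pics/{n}.png',cv2.resize(im['image'][:,:,::-1],None,fx=s,fy=s))
E
python3 - <<'E'
from h import *
np.set_printoptions(precision=3,suppress=True)
print(observe())
ims={c:get_image(c) for c in('scene','side','wrist')}
for c,im in ims.items(): print(c,im['position'],im['orientation'],im['fx'],im['k1'])
a=np.hstack([ims['scene']['image'],ims['side']['image']])
for c in ims: save(c+'0',ims[c],1.4)
Z=dict(deck=0,cob=.055,stalk=.05,clod=.054,box_a=.04,vial=.04,sample_bottle=.04,tin=.04,water=0,waste_crate=0,packet_crate=0,control_box=0,balance=0,selector_grip=.087)
for l,z in Z.items():
  for c,im in ims.items():
    for d in place_of(l,c)[:3]:
      if d['score']>.3:
        u,v=d['point'];print(l,c,round(d['score'],2),(int(u*560),int(v*420)),onz(im,u*560,v*420,z)[:2])
E
```

```text
{'clock': 0.0, 'joints': array([-0.103,  0.435,  0.025,  1.574, -0.012,  1.134, -0.075]), 'dq': array([-0.   , -0.   , -0.   , -0.001,  0.   , -0.001, -0.   ]), 'joint_efforts': array([  0.   , -66.785,   0.985, -31.446,  -0.061,   0.043,   0.   ]), 'position': array([ 0.624, -0.   ,  0.194]), 'ee_rot': array([-2.221, -2.221,  0.002]), 'force': array([ 0.345,  0.063, -0.297]), 'ft_torque': array([ 0.029, -0.007,  0.039]), 'gripper_force': 0.0, 'width': 1.0010493731046173}
scene [ 1.157 -0.23   0.685] [-2.027 -1.348  0.528] 381.46882702963836 -0.06146441679618045
side [ 0.195 -0.916  0.828] [-2.178  0.459 -0.262] 526.3086412871274 -0.10970947545911426
wrist [0.625 0.078 0.384] [ 2.854  0.    -0.003] 376.15469300146606 -0.03461983828752815
deck scene 0.89 (266, 228) [ 0.581 -0.002]
deck side 0.85 (256, 236) [0.561 0.001]
deck wrist 0.94 (234, 173) [ 0.573 -0.003]
cob scene 0.92 (222, 225) [ 0.582 -0.109]
cob scene 0.52 (158, 286) [ 0.691 -0.272]
cob scene 0.42 (282, 241) [ 0.676 -0.003]
cob side 0.54 (286, 246) [ 0.585 -0.118]
cob wrist 0.88 (248, 290) [ 0.59  -0.109]
stalk scene 0.45 
[... 1156 characters left out ...]
8, 221) [ 0.422 -0.331]
waste_crate side 0.64 (256, 358) [ 0.424 -0.335]
waste_crate wrist 0.4 (235, 169) [0.575 0.001]
packet_crate scene 0.57 (352, 159) [0.425 0.332]
packet_crate scene 0.48 (268, 326) [ 0.822 -0.096]
packet_crate side 0.65 (170, 177) [0.434 0.334]
control_box scene 0.75 (157, 284) [ 0.643 -0.277]
control_box side 0.91 (341, 303) [ 0.643 -0.276]
balance scene 0.8 (375, 218) [0.654 0.264]
balance side 0.81 (247, 174) [0.641 0.267]
balance wrist 0.48 (455, 246) [ 0.815 -0.086]
selector_grip scene 0.9 (149, 261) [ 0.65  -0.274]
selector_grip side 0.97 (341, 273) [ 0.637 -0.271]
selector_grip side 0.73 (201, 203) [0.448 0.064]
selector_grip side 0.69 (243, 254) [ 0.474 -0.142]
```

View pics/scene0.png

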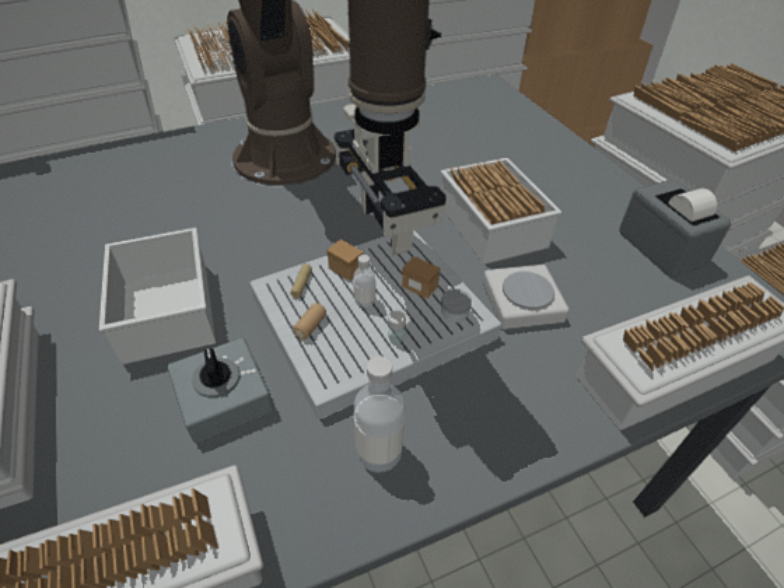

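View pics/wrist0.png

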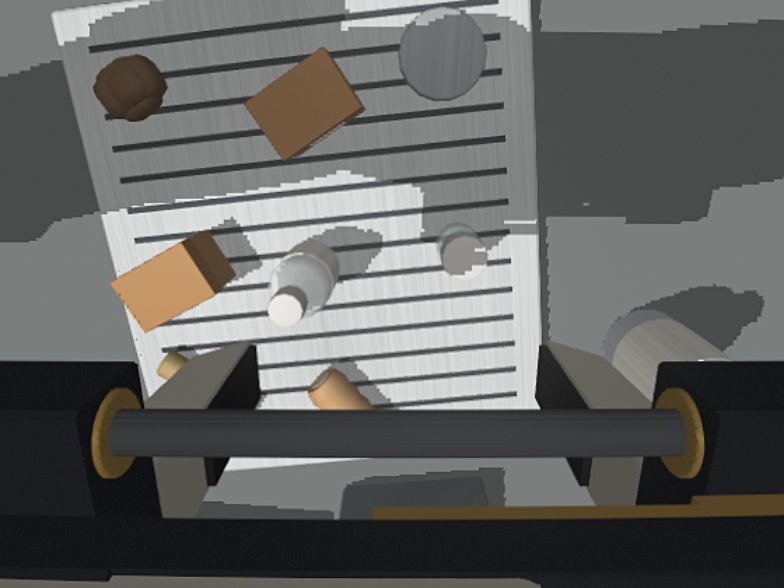

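```bash
python3 - <<'E'
from h import *
np.set_printoptions(precision=3,suppress=True)
for c in('wrist','side','scene'):
  im=get_image(c)
  for l,z in dict(cob=.055,stalk=.05,clod=.054,box_a=.085,selector_grip=.087).items():
    for d in trace(l,c)[:2]:
      if d['score']<.3: continue
      v,u=np.nonzero(d['region']); P=np.array([onz(im,a,b,z)[:2] for a,b in zip(u,v)])
      m=P.mean(0); w,V=np.linalg.eigh(np.cov((P-m).T))
      print(c,l,round(d['score'],2),len(u),'mean',m,'long axis deg',np.degrees(np.arctan2(V[1,1],V[0,1])),'len',np.sqrt(12*w), 'px',int(u.mean()),int(v.mean()))
E
```

```text
wrist cob 0.84 916 mean [ 0.582 -0.097] long axis deg 157.51595462381349 len [0.026 0.038] px 239 279
wrist stalk 0.8 273 mean [ 0.467 -0.079] long axis deg 49.69954737899771 len [0.013 0.023] px 121 259
wrist clod 0.65 1872 mean [0.465 0.103] long axis deg -166.98514197348024 len [0.032 0.038] px 92 62
wrist box_a 0.93 3711 mean [0.575 0.091] long axis deg -148.6856797817287 len [0.038 0.053] px 216 74
wrist box_a 0.58 3445 mean [ 0.492 -0.008] long axis deg -151.00262846459188 len [0.036 0.07 ] px 123 200
wrist selector_grip 0.75 269 mean [ 0.484 -0.061] long axis deg 47.95224209792948 len [0.011 0.02 ] px 121 259
side cob 0.79 368 mean [ 0.589 -0.115] long axis deg 125.4986769855152 len [0.042 0.066] px 287 244
side stalk 0.82 260 mean [ 0.487 -0.099] long axis deg 144.30689130479274 len [0.026 0.07 ] px 242 254
side clod 0.66 174 mean [0.461 0.099] long axis deg 63.57962941847186 len [0.032 0.052] px 203 205
side box_a 0.93 658 mean [ 0.474 -0.04 ] long axis deg 61.80840719239493 len [0.055 0.091] px 227 227
side box_a 0.69 509 mean [0.559 0.059] long axis deg 60.49869026181349 l
[... 170 characters left out ...]
2 -0.115] long axis deg 133.51739222231726 len [0.029 0.066] px 220 229
scene stalk 0.68 496 mean [ 0.535 -0.001] long axis deg 159.59240129111654 len [0.035 0.116] px 259 201
scene stalk 0.62 190 mean [ 0.491 -0.101] long axis deg 148.1138530349745 len [0.019 0.081] px 214 200
scene clod 0.34 465 mean [ 0.54  -0.002] long axis deg 160.60835699607858 len [0.033 0.112] px 259 201
scene box_a 0.64 517 mean [ 0.502 -0.025] long axis deg 165.85218278220506 len [0.049 0.088] px 245 184
scene box_a 0.62 574 mean [0.593 0.077] long axis deg 156.07117465585827 len [0.057 0.076] px 300 197
scene selector_grip 0.98 369 mean [ 0.659 -0.272] long axis deg -179.48573680216833 len [0.033 0.055] px 152 264
```

The scene shows the cob (222,225), stalk (213,196) and clod (wrist 91,59) among the boxes, with the waste crate and control box on the -y side. The wrist picture hides the cob and stalk behind the gripper, so I'll move back for a better view.

```bash
python3 -m handwheel '[[-1,-0.5,0,0,0,0],[-1,-0.5,0,0,0,0],[-1,-0.5,0,0,0,0],[-1,-0.5,0,0,0,0],[-1,-0.5,0,0,0,0],[-1,-0.5,0,0,0,0],[-1,-0.5,0,0,0,0],[-1,-0.5,0,0,0,0]]' 1 25
python3 -m handwheel '[[-1,0,0,0,0,0],[0,0,0,0,0,0]]'
cat > m.py <<'E'
from h import *
import sys
np.set_printoptions(precision=3,suppress=True)
im=get_image('wrist'); save(sys.argv[1],im,1.4)
for l,z in dict(cob=.055,stalk=.05,clod=.054,box_a=.085,vial=.09,sample_bottle=.135,selector_grip=.094).items():
    for d in place_of(l,'wrist')[:1]:
      u,v=d['point'];print('P',l,round(d['score'],2),(int(u*560),int(v*420)),onz(im,u*560,v*420,{'box_a':.04,'selector_grip':.087,'vial':.04,'sample_bottle':.04}.get(l,z))[:2])
    for d in trace(l,'wrist')[:2]:
      if d['score']<.3: continue
      v,u=np.nonzero(d['region']); P=np.array([onz(im,a,b,z)[:2] for a,b in zip(u,v)]).astype(np.float32)
      r=cv2.minAreaRect(P*1000)
      m=P.mean(0); w,V=np.linalg.eigh(np.cov((P-m).T))
      print('T',l,round(d['score'],2),len(u),'mean',m,'axis deg',round(np.degrees(np.arctan2(V[1,1],V[0,1]))%180,1),'len',np.sqrt(12*w),'rect',np.round(r[0]),np.round(r[1]),round(r[2]), 'px',int(u.mean()),int(v.mean()))
E
python3 m.py wrist1
```

```text
clock: 3.82
position: [0.5445, -0.161, 0.195]
ee_rot: [2.221, 2.221, 0.0]
force: [-0.1, -0.3, -0.6]
width: 1.001
gripper_force: 0.0
clock: 3.98
position: [0.5438, -0.1853, 0.1951]
ee_rot: [2.227, 2.214, -0.003]
force: [0.9, -0.0, -0.2]
width: 1.0
gripper_force: 0.0
P cob 0.87 (337, 94) [ 0.59 -0.11]
T cob 0.91 2450 mean [ 0.591 -0.111] axis deg 129.0 len [0.028 0.06 ] rect [ 591. -111.] [29. 63.] 40 px 338 95
P stalk 0.92 (222, 75) [ 0.493 -0.093]
T stalk 0.69 1919 mean [ 0.49  -0.095] axis deg 145.9 len [0.019 0.071] rect [490. -95.] [21. 72.] 56 px 218 77
T clod 0.55 14123 mean [ 0.449 -0.297] axis deg 133.6 len [0.16  0.213] rect [ 415. -311.] [166. 231.] 87 px 188 289
T box_a 0.63 153 mean [ 0.481 -0.044] axis deg 1.2 len [0.006 0.015] rect [481. -45.] [ 6. 19.] 89 px 194 3
T sample_bottle 0.65 659 mean [ 0.611 -0.232] axis deg 93.8 len [0.013 0.032] rect [ 610. -233.] [15. 36.] 4 px 375 268
P selector_grip 0.75 (395, 282) [ 0.642 -0.269]
T selector_grip 0.83 638 mean [ 0.622 -0.252] axis deg 93.1 len [0.015 0.036] rect [ 621. -253.] [16. 41.] 3 px 375 268
```

View pics/wrist1.png

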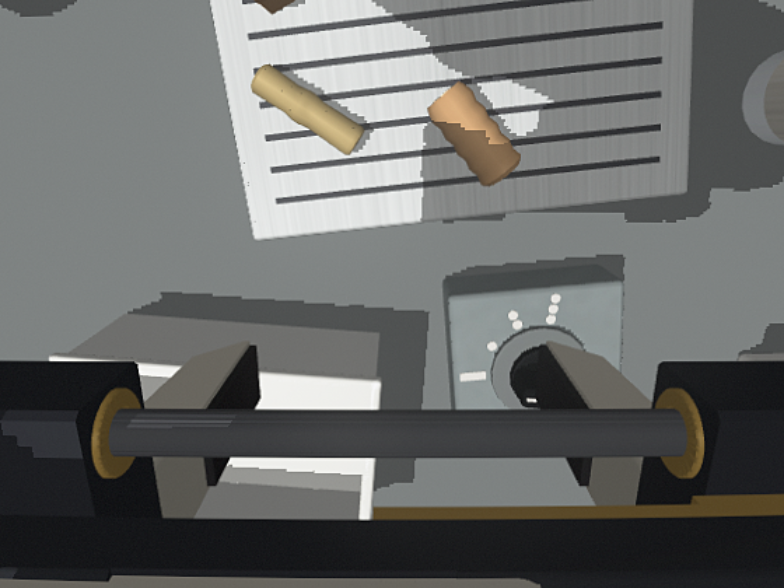

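The wrist picture shows the stalk (218,77) and cob (338,95) clearly, with box_a's corner at the top edge. Next I go over the cob: shift, then yaw about 39° while descending.

```bash
python3 -m handwheel '[[0.9,0.58,0,0,0,0],[0.9,0.58,0,0,0,0],[0.9,0.58,0,0,0,0],[0.9,0.58,0,0,0,0],[0,0,0.5,0,0,-1],[0,0,0.5,0,0,-1],[0,0,0.5,0,0,-1],[0,0,0.5,0,0,-1]]' 0.65
python3 -m handwheel '[[0,0,0.5,0,0,-1],[0,0,0.5,0,0,-1],[0,0,0.5,0,0,-1],[0,0,0.5,0,0,-1],[0,0,0,0,0,-1],[0,0,0,0,0,-0.75],[0,0,0,0,0,0],[0,0,0,0,0,0]]'
cat > d.py <<'E'
from h import *
import sys
np.set_printoptions(precision=3,suppress=True)
s=observe(); M=rot(s['ee_rot']); t=np.array(eval(sys.argv[1]))
print('t',round(s['clock'],2),'p',s['position'],'closing deg',np.degrees(np.arctan2(M[1,1],M[0,1])),'zaxis',M[:,2],'units to go',M.T@(t-s['position'])/.02, 'j',s['joints'])
E
python3 d.py '[.591,-.111,.043]'
```

```text
clock: 5.4
position: [0.5915, -0.1078, 0.1544]
ee_rot: [1.886, 2.512, -0.0]
force: [0.2, -1.0, -0.3]
width: 0.649
gripper_force: 0.0
clock: 6.07
position: [0.5915, -0.1081, 0.1149]
ee_rot: [1.355, 2.834, 0.0]
force: [0.8, 0.0, -0.2]
width: 0.648
gripper_force: 0.0
t 6.07 p [ 0.591 -0.108  0.115] closing deg 38.8848000656111 zaxis [ 0.  0. -1.] units to go [-0.098 -0.11   3.593] j [ 0.169  0.476 -0.109  1.722  0.062  0.947  0.714]
```

```bash
python3 -m handwheel '[[-0.1,-0.1,0.9,0,0,0],[0,0,0.9,0,0,0],[0,0,0.9,0,0,0],[0,0,0.9,0,0,0],[0,0,0,0,0,0]]'
python3 -m handwheel '[[0,0,0,0,0,0],[0,0,0,0,0,0],[0,0,0,0,0,0],[0,0,0,0,0,0],[0,0,0,0,0,0]]' 0 25
python3 -m handwheel '[[0,0,-0.7,0,0,0],[0,0,-1,0,0,0],[0,0,-1,0,0,0],[0,0,-1,0,0,0],[0,0,-1,0,0,0],[0,0,-1,0,0,0],[0,0,0,0,0,0]]'
python3 d.py '[.49,-.335,.165]'
```

```text
clock: 6.48
position: [0.5888, -0.1106, 0.0398]
ee_rot: [-1.353, -2.83, 0.003]
force: [-0.8, -0.4, -0.4]
width: 0.647
gripper_force: 0.0
clock: 6.9
position: [0.5917, -0.1109, 0.0438]
ee_rot: [1.352, 2.834, 0.001]
force: [-0.6, 0.3, -1.0]
width: 0.333
gripper_force: 0.0
clock: 7.48
position: [0.5936, -0.1111, 0.1616]
ee_rot: [1.35, 2.829, 0.004]
force: [0.5, 0.1, -0.2]
width: 0.002
gripper_force: 0.0
t 7.48 p [ 0.594 -0.111  0.162] closing deg 38.98632878435156 zaxis [ 0.007 -0.001 -1.   ] units to go [ -5.445 -11.071  -0.199] j [ 0.175  0.43  -0.11   1.669  0.054  1.039  0.728]
```

The grip closed too late (the lift started before contact), so I reopen and look again.

```bash
python3 -m handwheel '[[-0.7,-0.6,0,0,0,0],[-0.7,-0.6,0,0,0,0],[-0.7,-0.6,0,0,0,0],[0,0,0,0,0,0],[0,0,0,0,0,0],[0,0,0,0,0,0],[0,0,0,0,0,0],[0,0,0,0,0,0]]' 0.65
sed -i "s/in dict(cob.*/in dict(cob=.055,stalk=.05).items():/" m.py; python3 m.py wrist2; python3 d.py '[.591,-.111,.043]'
```

```text
clock: 8.15
position: [0.5897, -0.1649, 0.1568]
ee_rot: [-1.35, -2.836, -0.001]
force: [-0.3, -0.1, 0.5]
width: 0.538
gripper_force: 0.0
P cob 0.66 (323, 141) [ 0.589 -0.113]
T cob 0.75 2984 mean [ 0.591 -0.111] axis deg 129.6 len [0.028 0.062] rect [ 592. -112.] [30. 64.] 40 px 326 140
P stalk 0.98 (236, 36) [ 0.49  -0.095]
T stalk 0.59 2357 mean [ 0.493 -0.097] axis deg 147.4 len [0.019 0.062] rect [493. -97.] [21. 65.] 56 px 237 41
t 8.4 p [ 0.59  -0.166  0.157] closing deg 39.02333822553195 zaxis [ 0. -0. -1.] units to go [2.086 1.779 5.693] j [ 0.254  0.451 -0.097  1.647  0.049  1.046  0.824]
```

View pics/wrist2.png

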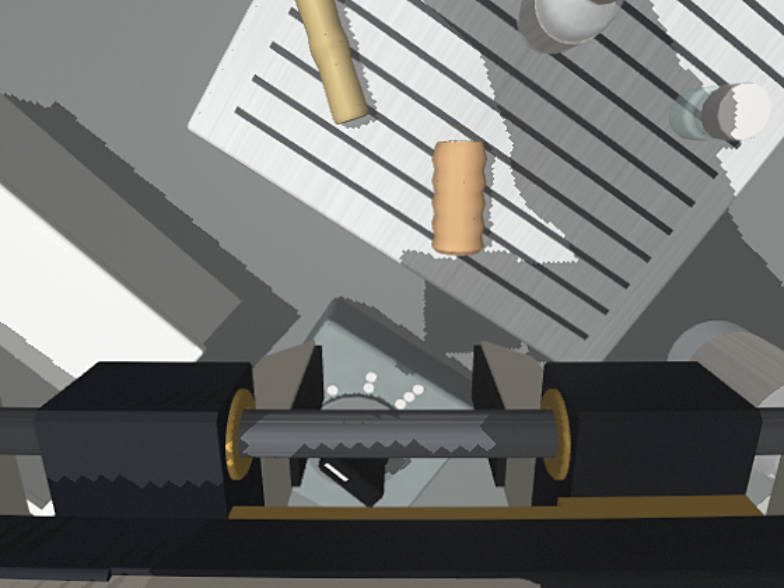

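The cob (326,140) has not moved and lies along the tool's x axis. I regrasp it with a longer closing time.

```bash
python3 -m handwheel '[[0.7,0.6,0,0,0,0],[0.7,0.6,0,0,0,0],[0.7,0.6,1,0,0,0],[0,0,1,0,0,0],[0,0,1,0,0,0],[0,0,1,0,0,0],[0,0,1,0,0,0],[0,0,0.6,0,0,0]]' 0.65
python3 -m handwheel '[[0,0,0,0,0,0],[0,0,0,0,0,0],[0,0,0,0,0,0],[0,0,0,0,0,0],[0,0,0,0,0,0],[0,0,0,0,0,0],[0,0,0,0,0,0],[0,0,0,0,0,0]]' 0 25
python3 d.py '[.591,-.111,.043]'
```

```text
clock: 9.07
position: [0.5901, -0.1106, 0.0429]
ee_rot: [-1.351, -2.834, 0.001]
force: [-0.7, 0.1, -1.1]
width: 0.652
gripper_force: 0.0
clock: 9.73
position: [0.5913, -0.1109, 0.0452]
ee_rot: [1.352, 2.835, 0.0]
force: [0.0, 0.3, 0.4]
width: 0.116
gripper_force: 0.0
t 9.73 p [ 0.591 -0.111  0.045] closing deg 38.99282871330159 zaxis [ 0.001 -0.    -1.   ] units to go [ 0.003 -0.014  0.108] j [ 0.169  0.558 -0.105  1.784  0.077  0.803  0.708]
```

```bash
python3 - <<'E'
from h import *
a=get_image('side');b=get_image('wrist')
A=cv2.resize(a['image'][190:290,220:350],None,fx=4,fy=4,interpolation=cv2.INTER_CUBIC); B=b['image'][:400,140:420]
cv2.imwrite('pics/mix3.png',np.hstack([A[:400],B])[:,:,::-1]); print(A.shape)
E
```

```text
(400, 520, 3)
```

View pics/mix3.png

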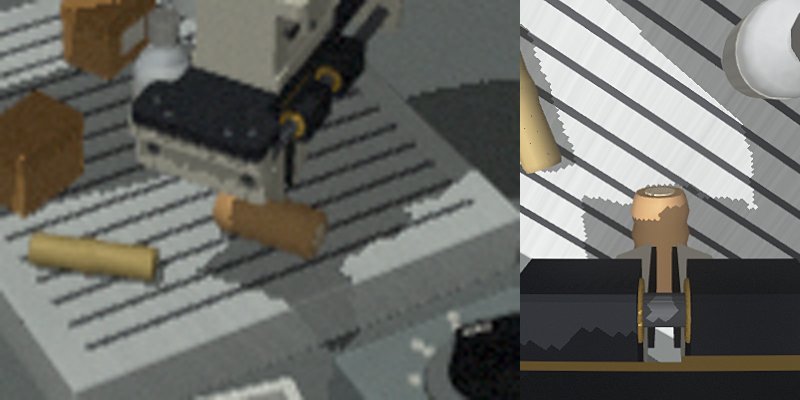

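```bash
cat >> h.py <<'E'
def proj(im,p):
    c=rot(im['orientation']).T@(np.array(p)-im['position']); x,y=c[0]/c[2],c[1]/c[2]; f=1+im['k1']*(x*x+y*y)
    return im['cx']+im['fx']*x*f, im['cy']+im['fy']*y*f
E
python3 - <<'E'
from h import *
s=observe();M=rot(s['ee_rot']);p=s['position'];print(p,s['width'],s['force'])
for c in('side','wrist'):
  b=get_image(c); im=b['image'].copy()
  if c=='wrist': print(M.T@(b['position']-p))
  ov=cv2.resize(im,None,fx=4,fy=4,interpolation=cv2.INTER_CUBIC)
  for q,col in[(p,(255,0,0)),(p-M[:,2]*.019,(0,255,0)),(p-M[:,2]*.066,(0,0,255)),((.591,-.111,.055),(255,255,0))]:
    u,v=proj(b,q); print(c,int(u),int(v)); cv2.circle(ov,(int(u*4+2),int(v*4+2)),5,col,-1)
  u,v=map(int,proj(b,p)); O=ov[max(0,4*v-250):4*v+200,4*u-200:4*u+200]; A=O[:450] if c=='side' else np.hstack([A[:O.shape[0]],O[:A.shape[0]]])
cv2.imwrite('pics/mix4.png',A[:,:,::-1])
E
```

```text
[ 0.59116119 -0.1108394   0.04494688] 0.03161313258465406 [-0.47728762 -0.29020014  0.10922442]
side 287 246
side 287 240
side 288 224
side 287 243
[ 0.07759698  0.00165148 -0.18994957]
wrist 281 241
wrist 280 255
wrist 279 307
wrist 280 248
```

View pics/mix4.png

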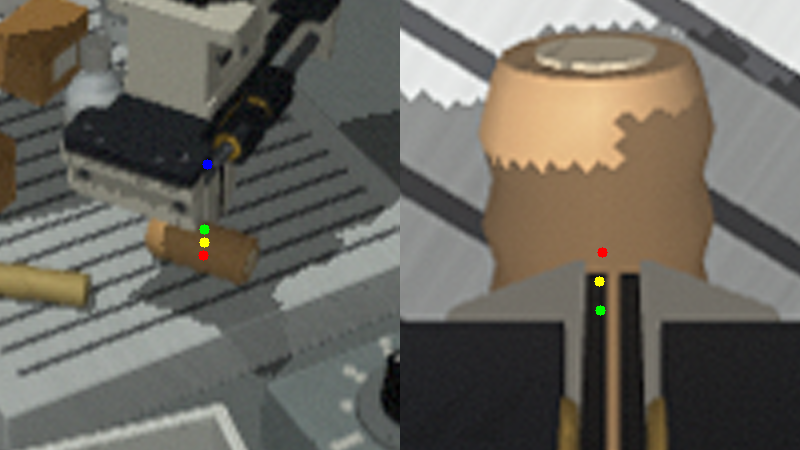

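The fingers have closed just above the cob: the real tips sit higher than the reported TCP. I'll open and go down with force checks.

```bash
python3 -m handwheel '[[0,0,0,0,0,0],[0,0,0,0,0,0],[0,0,0,0,0,0],[0,0,0,0,0,0],[0,0,0,0,0,0],[0,0,0,0,0,0],[0,0,0,0,0,0],[0,0,0,0,0,0]]' 0.65
python3 -m handwheel '[[0,0,0.25,0,0,0],[0,0,0.25,0,0,0],[0,0,0,0,0,0],[0,0,0,0,0,0]]'
python3 -m handwheel '[[0,0,0.1,0,0,0],[0,0,0,0,0,0]]'
python3 d.py '[.591,-.111,.043]'
```

```text
clock: 10.6
position: [0.5911, -0.1109, 0.0448]
ee_rot: [1.353, 2.835, -0.0]
force: [-0.3, -0.0, -0.4]
width: 0.538
gripper_force: 0.0
clock: 10.93
position: [0.5906, -0.1108, 0.0342]
ee_rot: [-1.352, -2.835, 0.001]
force: [0.6, 0.2, -0.0]
width: 0.652
gripper_force: 0.0
clock: 11.1
position: [0.591, -0.1108, 0.0326]
ee_rot: [-1.352, -2.835, 0.0]
force: [-1.2, -0.1, -0.3]
width: 0.644
gripper_force: 0.0
t 11.1 p [ 0.591 -0.111  0.033] closing deg 38.99681429137242 zaxis [-0.  0. -1.] units to go [-0.006 -0.007 -0.522] j [ 0.168  0.574 -0.103  1.794  0.08   0.778  0.705]
```

Reported z is 0.033 with no contact against the 0.040 deck, which confirms a height offset. I continue down under guard.

```bash
python3 -m handwheel '[[0,0,0.25,0,0,0],[0,0,0,0,0,0]]' | grep -E 'pos|force'
python3 -m handwheel '[[0,0,0.2,0,0,0],[0,0,0,0,0,0]]'| grep -E 'pos|force'
python3 -m handwheel '[[0,0,0.1,0,0,0],[0,0,0,0,0,0]]'| grep -E 'pos|force'
```

```text
position: [0.5907, -0.1108, 0.0271]
force: [-0.4, -0.2, -0.6]
gripper_force: 0.0
position: [0.5907, -0.1108, 0.0231]
force: [-0.4, 0.4, -0.0]
gripper_force: 0.0
position: [0.5909, -0.1108, 0.0215]
force: [-0.3, 0.1, -0.3]
gripper_force: 0.0
```

```bash
python3 -m handwheel '[[0,0,0.1,0,0,0],[0,0,0,0,0,0]]' | grep -E 'pos|force'
python3 -m handwheel '[[0,0,0.1,0,0,0],[0,0,0,0,0,0]]'| grep -E 'pos|force'
python3 - <<'E'
from h import *
a=get_image('side')
A=cv2.resize(a['image'][190:290,220:350],None,fx=5,fy=5,interpolation=cv2.INTER_CUBIC)
cv2.imwrite('pics/s5.png',A[:,:,::-1])
E
```

```text
position: [0.591, -0.1108, 0.0196]
force: [-0.9, 0.0, -0.1]
gripper_force: 0.0
position: [0.591, -0.1108, 0.0176]
force: [1.0, 0.6, 0.8]
gripper_force: 0.0
```

View pics/s5.png

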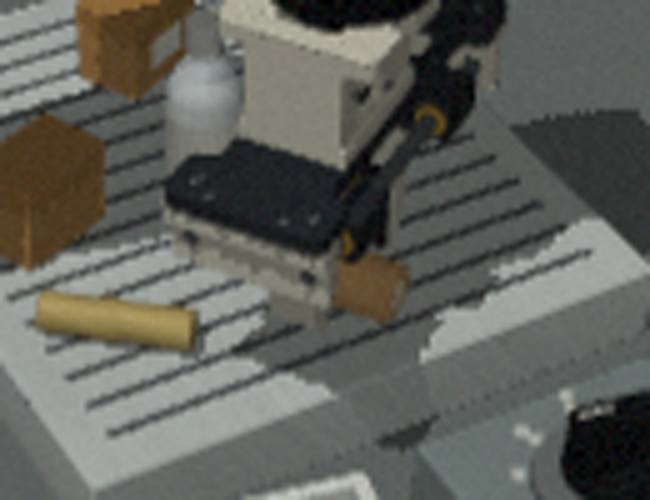

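The finger now straddles the cob with its tip near the deck (px 280,255), so I close here.

```bash
python3 -c "
from h import *
a=get_image('side')
for z in(.02,.03,.04,.05,.06): print(z,proj(a,(.563,-.134,z)))"
python3 -m handwheel '[[0,0,0,0,0,0],[0,0,0,0,0,0],[0,0,0,0,0,0],[0,0,0,0,0,0],[0,0,0,0,0,0],[0,0,0,0,0,0],[0,0,0,0,0,0]]' 0 25
```

```text
0.02 (np.float64(280.0254793802391), np.float64(264.7719791518235))
0.03 (np.float64(280.1124557527048), np.float64(261.4790962547688))
0.04 (np.float64(280.2003834835387), np.float64(258.15086395109256))
0.05 (np.float64(280.28927583050086), np.float64(254.78680082630507))
0.06 (np.float64(280.37914624543873), np.float64(251.386418750654))
clock: 12.62
position: [0.5911, -0.1109, 0.0179]
ee_rot: [1.353, 2.835, 0.0]
force: [0.2, 0.2, 0.1]
width: 0.326
gripper_force: 25.0
```

Gripped at 0.326 (30 mm), so real z is about reported + 0.028. I carry the cob to the crate.

```bash
python3 -m handwheel '[[0,0,-0.5,0,0,0],[0,0,-1,0,0,0],[0,0,-1,0,0,0],[0,0,-1,0,0,0],[0,0,-1,0,0,0],[0,0,-1,0,0,0],[-0.3,-1,0,0,0,0],[-0.3,-1,0,0,0,0]]'
python3 -m handwheel '[[-0.3,-1,0,0,0,0],[-0.3,-1,0,0,0,0],[-0.3,-1,0,0,0,0],[-0.3,-1,0,0,0,0],[-0.3,-1,0,0,0,0],[-0.3,-1,0,0,0,0],[-0.3,-1,0,0,0,0],[-0.3,-1,0,0,0,0]]'
python3 -m handwheel '[[-0.3,-1,0,0,0,0],[-0.3,-1,0,0,0,0],[-0.3,-0.9,0,0,0,0],[0,0,0,0,0,0]]'
python3 d.py '[.44,-.335,.045]'
```

```text
clock: 13.28
position: [0.569, -0.1445, 0.1302]
ee_rot: [1.347, 2.834, 0.003]
force: [-0.4, -1.3, -1.0]
width: 0.325
gripper_force: 25.0
clock: 13.95
position: [0.4728, -0.2841, 0.1287]
ee_rot: [1.352, 2.835, 0.0]
force: [0.1, 0.1, 0.2]
width: 0.324
gripper_force: 25.0
clock: 14.28
position: [0.4367, -0.338, 0.1286]
ee_rot: [1.36, 2.832, -0.004]
force: [-0.0, -0.5, -0.7]
width: 0.326
gripper_force: 25.0
t 14.28 p [ 0.437 -0.338  0.129] closing deg 38.68273154443574 zaxis [-0.001 -0.002 -1.   ] units to go [0.02  0.23  4.181] j [ 0.601  0.385 -0.054  1.832  0.028  0.924  1.209]
```

```bash
python3 -m handwheel '[[0,0.2,1,0,0,0],[0,0,1,0,0,0],[0,0,1,0,0,0],[0,0,1,0,0,0],[0,0,0,0,0,0]]'
python3 -m handwheel '[[0,0,0,0,0,0],[0,0,0,0,0,0],[0,0,0,0,0,0],[0,0,0,0,0,0],[0,0,-1,0,0,0],[0,0,-1,0,0,0],[0,0,-1,0,0,0],[0,0,-1,0,0,0]]' 0.75
python3 -m handwheel '[[0,0,-0.4,0,0,-1],[0,0,0,0,0,-1],[0,0,0,0,0,-1],[0,0,0,0,0,-1],[0,0,0,0,0,-0.25],[0,0,0,0,0,0],[0,0,0,0,0,0]]'
python3 m.py wrist6 | grep cob
python3 d.py '[.480,-.111,.04]'
```

```text
clock: 14.7
position: [0.441, -0.3296, 0.0452]
ee_rot: [-1.35, -2.831, -0.001]
force: [-1.0, 1.1, -0.1]
width: 0.324
gripper_force: 25.0
clock: 15.37
position: [0.443, -0.3314, 0.1297]
ee_rot: [1.352, 2.834, -0.0]
force: [0.4, -0.0, 0.3]
width: 0.748
gripper_force: 0.0
clock: 15.95
position: [0.4429, -0.3314, 0.1362]
ee_rot: [0.922, 3.003, -0.0]
force: [-0.5, 0.1, -0.4]
width: 0.751
gripper_force: 0.0
P cob 0.72 (280, 191) [ 0.438 -0.329]
T cob 0.71 2460 mean [ 0.44  -0.329] axis deg 128.1 len [0.025 0.057] rect [ 441. -329.] [26. 58.] 38 px 282 193
t 16.2 p [ 0.443 -0.331  0.136] closing deg 55.961290061985665 zaxis [-0. -0. -1.] units to go [ 4.623 10.166  4.791] j [ 0.64   0.383 -0.126  1.817  0.058  0.945  1.466]
```

View pics/wrist6.png

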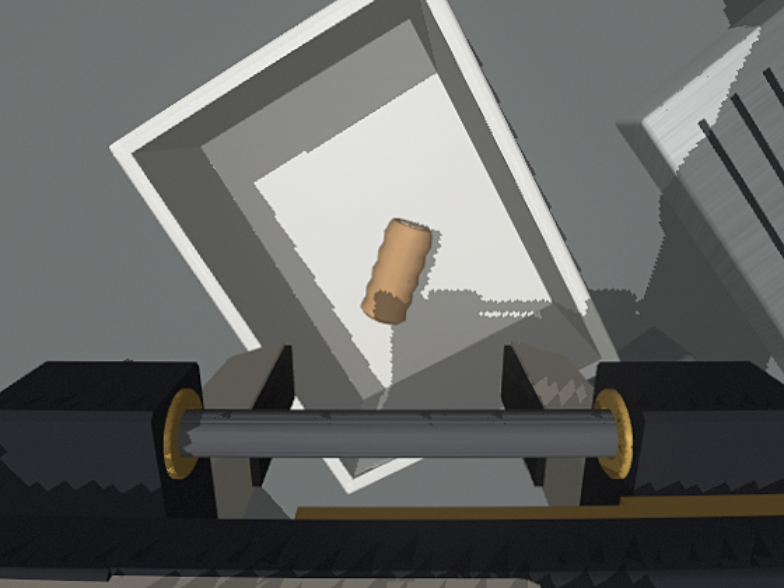

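The cob lies in the crate (282,193). I now go over the stalk and check it with the network from above.

```bash
python3 -m handwheel '[[0.46,1,0,0,0,0],[0.46,1,0,0,0,0],[0.46,1,0,0,0,0],[0.46,1,0,0,0,0],[0.46,1,0,0,0,0],[0.46,1,0,0,0,0],[0.46,1,0,0,0,0],[0.46,1,0,0,0,0]]' 0.75
python3 -m handwheel '[[0.46,1,0,0,0,0],[0.46,1,0,0,0,0],[0,0.15,0,0,0,0],[0,0,0,0,0,0]]'
sed -i "s/in dict(cob.*/in dict(stalk=.05).items():/; s/im=get_image('wrist');/im=get_image('wrist'); im['position']=np.array(im['position'])+[0,0,.028];/" m.py
python3 m.py wrist7
python3 d.py '[.480,-.111,.015]'
```

```text
clock: 16.87
position: [0.4713, -0.1564, 0.1359]
ee_rot: [0.919, 3.004, -0.0]
force: [-0.2, -0.2, -0.7]
width: 0.749
gripper_force: 0.0
clock: 17.2
position: [0.4806, -0.1099, 0.1359]
ee_rot: [0.914, 3.005, 0.001]
force: [-0.2, -0.5, 0.3]
width: 0.753
gripper_force: 0.0
P stalk 0.79 (304, 196) [ 0.497 -0.098]
T stalk 0.56 2303 mean [ 0.498 -0.098] axis deg 146.4 len [0.021 0.08 ] rect [ 499. -100.] [22. 81.] 56 px 304 197
T stalk 0.55 2124 mean [0.475 0.119] axis deg 53.4 len [0.025 0.044] rect [475. 118.] [48. 27.] 58 px 529 17
t 17.35 p [ 0.48  -0.113  0.136] closing deg 55.914940402578 zaxis [-0.    -0.001 -1.   ] units to go [0.041 0.077 6.039] j [ 0.295  0.299 -0.215  1.95   0.081  0.9    1.014]
```

```bash
python3 -m handwheel '[[0,0,0.9,0,0,0],[0,0,0.9,0,0,0],[0,0,0.9,0,0,0],[0,0,0.9,0,0,0],[0,0,0.7,0,0,0],[0,0,0,0,0,0]]'| grep -E 'pos|force'
python3 -m handwheel '[[0,0,0.15,0,0,0],[0,0,0,0,0,0]]'| grep -E 'pos|force'
python3 -m handwheel '[[0,0,0.15,0,0,0],[0,0,0,0,0,0]]'| grep -E 'pos|force'
python3 -m handwheel '[[0,0,0.1,0,0,0],[0,0,0,0,0,0]]'| grep -E 'pos|force'
python3 - <<'E'
from h import *
from cell import trace
im=get_image('wrist')
for z in(.05,):
  for d in trace('stalk','wrist')[:2]:
    v,u=np.nonzero(d['region']); P=np.array([onz(im,a,b,z)[:2] for a,b in zip(u,v)]).astype(np.float32)
    print(d['score'],len(u),cv2.minAreaRect(P*1000),u.mean(),v.mean(),v.max(),cv2.minAreaRect(np.c_[u,v].astype(np.float32)))
E
```

```text
position: [0.4779, -0.1127, 0.0474]
force: [0.1, -0.2, -0.1]
gripper_force: 0.0
position: [0.4802, -0.1123, 0.0471]
force: [-0.6, -0.5, -0.5]
gripper_force: 0.0
position: [0.4804, -0.1119, 0.0442]
force: [-1.0, 0.3, -0.2]
gripper_force: 0.0
position: [0.4802, -0.1116, 0.042]
force: [0.7, 0.5, 0.1]
gripper_force: 0.0
0.56 4239 ((486.50799560546875, -92.6038589477539), (20.315147399902344, 63.874794006347656), 56.61402893066406) 317.27176220806797 233.91389478650626 291 ((317.61358642578125, 233.6619873046875), (39.28898239135742, 115.44196319580078), 1.2188751697540283)
```

Stalk width and length match with the camera pose as given, so only the fingertips sit about 28 mm short of the reported TCP. I continue down.

```bash
python3 -m handwheel '[[0,0,0,0,0,0],[0,0,0.3,0,0,0],[0,0,0.3,0,0,0],[0,0,0.3,0,0,0],[0,0,0,0,0,0]]' 0.82| grep -E 'pos|force'
python3 -m handwheel '[[0,0,0.2,0,0,0],[0,0,0,0,0,0]]'| grep -E 'pos|force'
python3 -m handwheel '[[0,0,0.15,0,0,0],[0,0,0,0,0,0]]'| grep -E 'pos|force'
python3 -m handwheel '[[0,0,0,0,0,0],[0,0,0,0,0,0],[0,0,0,0,0,0],[0,0,0,0,0,0],[0,0,0,0,0,0],[0,0,0,0,0,0],[0,0,0,0,0,0],[0,0,0,0,0,0]]' 0 20
python3 -m handwheel '[[0,0,0,0,0,0],[0,0,0,0,0,0],[0,0,0,0,0,0]]'
```

```text
position: [0.479, -0.1114, 0.0224]
force: [-0.0, -0.1, -0.1]
gripper_force: 0.0
position: [0.4797, -0.1115, 0.0191]
force: [0.5, 1.0, -0.4]
gripper_force: 0.0
position: [0.4799, -0.1116, 0.0165]
force: [-0.4, -0.4, -0.1]
gripper_force: 0.0
clock: 19.87
position: [0.4801, -0.1116, 0.0169]
ee_rot: [0.919, 3.004, -0.0]
force: [0.9, -0.1, -1.1]
width: 0.292
gripper_force: 0.0
clock: 20.12
position: [0.48, -0.1116, 0.0168]
ee_rot: [0.919, 3.004, -0.0]
force: [-0.1, -0.5, 0.1]
width: 0.217
gripper_force: 20.0
```

```bash
python3 -m handwheel '[[0,0,-0.5,0,0,0],[0,0,-1,0,0,0],[0,0,-1,0,0,0],[0,0,-1,0,0,0],[0,0,-1,0,0,0],[0,0,-1,0,0,0],[-0.25,-1,0,0,0,0],[-0.25,-1,0,0,0,0]]' | grep -E 'pos|wid|force'
python3 -m handwheel '[[-0.25,-1,0,0,0,0],[-0.25,-1,0,0,0,0],[-0.25,-1,0,0,0,0],[-0.25,-1,0,0,0,0],[-0.25,-1,0,0,0,0],[-0.25,-1,0,0,0,0],[-0.25,-1,0,0,0,0],[-0.25,-1,0,0,0,0]]'| grep -E 'pos|wid|force'
python3 -m handwheel '[[-0.25,-1,0,0,0,0],[-0.25,-0.3,0.5,0,0,0],[0,0,1,0,0,0],[0,0,1,0,0,0],[0,0,1,0,0,0],[0,0,0.5,0,0,0],[0,0,0,0,0,0]]'| grep -E 'pos|wid|force'
python3 -m handwheel '[[0,0,0,0,0,0],[0,0,0,0,0,0],[0,0,0,0,0,0],[0,0,0,0,0,0],[0,0,-1,0,0,0],[0,0,-1,0,0,0],[0,0,-1,0,0,0],[0,0,-1,0,0,0]]' 0.65| grep -E 'pos|wid|force'
python3 d.py '[.465,.106,.1]'
python3 - <<'E'
from h import *
im=get_image('wrist')
for l in('cob','stalk'):
  for d in place_of(l,'wrist')[:2]: print(l,d['score'],onz(im,d['point'][0]*560,d['point'][1]*420,.016))
E
```

```text
position: [0.4672, -0.1498, 0.1291]
force: [-0.4, -1.0, -0.8]
width: 0.209
gripper_force: 20.0
position: [0.4092, -0.3061, 0.1276]
force: [0.7, -0.5, -0.2]
width: 0.214
gripper_force: 20.0
position: [0.4023, -0.3309, 0.0448]
force: [-0.4, 0.5, -0.6]
width: 0.211
gripper_force: 20.0
position: [0.4035, -0.3325, 0.1284]
force: [0.6, -0.3, 0.4]
width: 0.646
gripper_force: 0.0
t 22.7 p [ 0.403 -0.333  0.128] closing deg 55.995260469186654 zaxis [ 0.001 -0.    -1.   ] units to go [ 9.714 19.896  1.413] j [ 0.682  0.345 -0.122  1.898  0.053  0.901  1.511]
cob 0.6 [ 0.44903961 -0.33413035  0.016     ]
stalk 0.7 [ 0.38528539 -0.35212408  0.016     ]
stalk 0.68 [ 0.42025461 -0.32691352  0.016     ]
```

Both pieces are in the crate. On to the clod, keeping this yaw.

```bash
python3 -m handwheel '[[0.49,1,0,0,0,0],[0.49,1,0,0,0,0],[0.49,1,0,0,0,0],[0.49,1,0,0,0,0],[0.49,1,0,0,0,0],[0.49,1,0,0,0,0],[0.49,1,0,0,0,0],[0.49,1,0,0,0,0]]' 0.7| grep -E 'pos|wid|force'
python3 -m handwheel '[[0.49,1,0,0,0,0],[0.49,1,0,0,0,0],[0.49,1,0,0,0,0],[0.49,1,0,0,0,0],[0.49,1,0,0,0,0],[0.49,1,0,0,0,0],[0.49,1,0,0,0,0],[0.49,1,0,0,0,0]]' | grep -E 'pos|wid|force'
python3 -m handwheel '[[0.49,1,0,0,0,0],[0.49,1,0,0,0,0],[0.49,1,0,0,0,0],[0.3,0.9,0,0,0,0],[0,0,0,0,0,0]]' | grep -E 'pos|wid|force'
sed -i "s/in dict(stalk.*/in dict(clod=.054,box_a=.085).items():/; s/ im\['position'\]=np.array(im\['position'\])+\[0,0,.028\];//" m.py
python3 m.py wrist8
python3 d.py '[.465,.106,.017]'
```

```text
position: [0.4273, -0.1548, 0.1262]
force: [0.7, 0.7, 0.8]
width: 0.699
gripper_force: 0.0
position: [0.4519, 0.0215, 0.1262]
force: [0.8, 1.0, -0.7]
width: 0.703
gripper_force: 0.0
position: [0.4668, 0.1092, 0.1264]
force: [1.0, 0.5, 0.2]
width: 0.699
gripper_force: 0.0
P clod 0.62 (271, 204) [0.464 0.102]
T clod 0.61 2089 mean [0.465 0.103] axis deg 24.7 len [0.032 0.035] rect [465. 104.] [39. 36.] 34 px 273 204
T box_a 0.96 2552 mean [0.569 0.09 ] axis deg 31.5 len [0.04  0.055] rect [562.  99.] [60. 61.] 42 px 336 341
T box_a 0.46 31 mean [0.45  0.017] axis deg 121.5 len [0.004 0.004] rect [450.  17.] [3. 5.] 50 px 154 267
t 24.85 p [0.466 0.104 0.126] closing deg 55.916666069803114 zaxis [-0.001 -0.001 -1.   ] units to go [0.115 0.068 5.471] j [-0.058  0.3   -0.336  1.987  0.128  0.875  0.513]
```

```bash
python3 -m handwheel '[[0,0,0.9,0,0,0],[0,0,0.9,0,0,0],[0,0,0.9,0,0,0],[0,0,0.9,0,0,0],[0,0,0.9,0,0,0],[0,0,0.5,0,0,0],[0,0,0.3,0,0,0],[0,0,0.15,0,0,0]]' | grep -E 'pos|wid|force'
python3 -m handwheel '[[0,0,0,0,0,0],[0,0,0,0,0,0],[0,0,0,0,0,0],[0,0,0,0,0,0],[0,0,0,0,0,0],[0,0,0,0,0,0],[0,0,0,0,0,0],[0,0,0,0,0,0]]' 0 20| grep -E 'pos|wid|force'
python3 -m handwheel '[[0,0,0,0,0,0],[0,0,-0.5,0,0,0],[0,0,-1,0,0,0],[0,0,-1,0,0,0],[0,0,-1,0,0,0],[0,0,-1,0,0,0],[0,0,-1,0,0,0],[0,0,0,0,0,0]]'| grep -E 'pos|wid|force'
python3 d.py '[.42,-.33,.125]'
```

```text
position: [0.4663, 0.1043, 0.0173]
force: [-0.6, 1.1, -1.0]
width: 0.698
gripper_force: 0.0
position: [0.4672, 0.1051, 0.0185]
force: [-1.0, -0.9, 7.6]
width: 0.466
gripper_force: 20.0
position: [0.4686, 0.1059, 0.1319]
force: [0.7, -0.8, -0.3]
width: 0.473
gripper_force: 20.0
t 26.85 p [0.469 0.106 0.132] closing deg 56.0068101673801 zaxis [ 0.006  0.002 -1.   ] units to go [-10.168 -19.429   0.297] j [-0.055  0.294 -0.342  1.98   0.127  0.882  0.513]
```

```bash
python3 -m handwheel '[[-0.52,-1,0,0,0,0],[-0.52,-1,0,0,0,0],[-0.52,-1,0,0,0,0],[-0.52,-1,0,0,0,0],[-0.52,-1,0,0,0,0],[-0.52,-1,0,0,0,0],[-0.52,-1,0,0,0,0],[-0.52,-1,0,0,0,0]]' | grep -E 'pos|wid|force'
python3 -m handwheel '[[-0.52,-1,0,0,0,0],[-0.52,-1,0,0,0,0],[-0.52,-1,0,0,0,0],[-0.52,-1,0,0,0,0],[-0.52,-1,0,0,0,0],[-0.52,-1,0,0,0,0],[-0.52,-1,0,0,0,0],[-0.52,-1,0,0,0,0]]' | grep -E 'pos|wid|force'
python3 -m handwheel '[[-0.52,-1,0,0,0,0],[-0.52,-1,0,0,0,0],[-0.52,-1,0,0,0,0],[-0.2,-0.4,0,0,0,0],[0,0,1,0,0,0],[0,0,1,0,0,0],[0,0,1,0,0,0],[0,0,0,0,0,0]]' | grep -E 'pos|wid|force'
python3 d.py '[.42,-.33,.055]'
```

```text
position: [0.4455, -0.0751, 0.1279]
force: [1.2, 0.2, -0.1]
width: 0.471
gripper_force: 20.0
position: [0.4251, -0.2542, 0.1278]
force: [0.3, -0.3, -0.0]
width: 0.466
gripper_force: 20.0
position: [0.4146, -0.3272, 0.0647]
force: [-0.7, 0.6, -1.0]
width: 0.466
gripper_force: 20.0
t 28.85 p [ 0.415 -0.327  0.065] closing deg 56.02831130536761 zaxis [-0.005  0.004 -1.   ] units to go [-0.303  0.034  0.481] j [ 0.664  0.44  -0.129  1.943  0.077  0.77   1.469]
```

```bash
python3 -m handwheel '[[0,0,0,0,0,0],[0,0,0,0,0,0],[0,0,0,0,0,0],[0,0,-1,0,0,0],[0,0,-1,0,0,0],[0,0,-1,0,0,0],[0,0,-1,0,0,0],[0,0,-1,0,0,0]]' 0.65| grep -E 'pos|wid|force'
python3 - <<'E'
from h import *
im=get_image('wrist')
for l in('cob','stalk','clod'):
  for d in place_of(l,'wrist')[:1]: print(l,d['score'],onz(im,d['point'][0]*560,d['point'][1]*420,.016))
E
python3 -m handwheel '[[-0.87,0.96,0,0,0,0],[-0.87,0.96,0,0,0,0],[-0.87,0.96,0,0,0,0],[-0.87,0.96,0,0,0,0],[-0.87,0.96,0,0,0,0],[-0.87,0.96,0,0,0,0],[-0.87,0.96,0,0,0,0],[-0.87,0.96,0,0,0,0]]' | grep -E 'pos|wid|force'
python3 -m handwheel '[[-0.87,0.96,0,0,0,0],[0,0,0,0,0,0],[0,0,0,0,0,0]]' | grep -E 'pos|wid|force'
python3 - <<'E'
from h import *
im=get_image('wrist');save('sel9',im,1.4)
for l,z in(('selector_grip',.087),('control_box',0)):
  for d in place_of(l,'wrist')[:1]: print(l,d['score'],d['point'],onz(im,d['point'][0]*560,d['point'][1]*420,z))
a=get_image('side');
for d in place_of('selector_grip','side')[:1]: print(d['score'],onz(a,d['point'][0]*560,d['point'][1]*420,.087))
import pickle;pickle.dump(im,open('im9.pkl','wb'))
E
python3 d.py '[.642,-.271,.1]'
```

```text
position: [0.4172, -0.3295, 0.1702]
force: [0.2, -0.5, -0.3]
width: 0.648
gripper_force: 0.0
cob 0.85 [ 0.45043146 -0.33297009  0.016     ]
stalk 0.65 [ 0.38493663 -0.35142434  0.016     ]
clod 0.64 [ 0.40455319 -0.32673216  0.016     ]
position: [0.6187, -0.2792, 0.1669]
force: [-0.2, -0.1, 0.1]
width: 0.653
gripper_force: 0.0
position: [0.6438, -0.2722, 0.1663]
force: [0.2, 0.0, 0.3]
width: 0.647
gripper_force: 0.0
selector_grip 0.91 [0.5059, 0.4714] [ 0.64321081 -0.27009161  0.087     ]
control_box 0.78 [0.5089, 0.415] [ 0.64443297 -0.2691217   0.        ]
0.92 [ 0.64390239 -0.2656307   0.087     ]
t 30.88 p [ 0.642 -0.275  0.168] closing deg 55.91934547686174 zaxis [-0. -0. -1.] units to go [0.109 0.149 3.397] j [ 0.411  0.583 -0.139  1.393  0.084  1.172  1.238]
```

View pics/sel9.png

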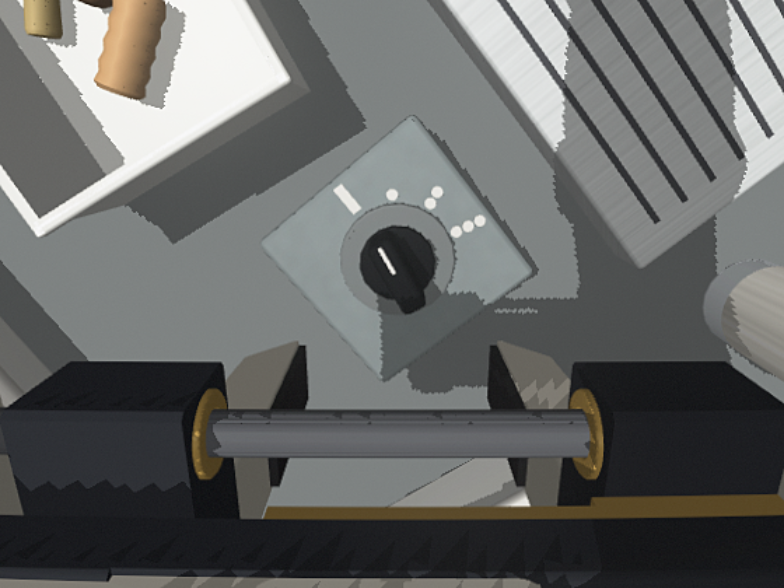

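The picture shows all rubbish in the crate, and the selector (272,187) with its pointer line from (380,250) to (393,273) in the enlarged picture, near the bar mark. I compute the angles.

```bash
python3 - <<'E'
from h import *
import pickle; im=pickle.load(open('im9.pkl','rb'))
np.set_printoptions(precision=4,suppress=True)
f=lambda u,v,z:onz(im,u/1.4,v/1.4,z)[:2]
ang=lambda d:np.degrees(np.arctan2(d[1],d[0]))%360
a,b=f(380,250,.094),f(393,273,.094); print('ptr ends',a,b,'dir',ang(a-b))
mk=dict(bar=f(347,199,.05),d1=f(392,195,.05),d2=(f(430,204,.05)+f(437,192,.05))/2,d3=f(468,226,.05))
bx=[f(*c,.05) for c in((413,115),(536,271),(385,381),(262,242))]; print('box ctr',np.mean(bx,0),'edge',ang(bx[0]-bx[1]),ang(bx[3]-bx[2]),ang(bx[0]-bx[3])-90,[np.linalg.norm(bx[i]-bx[i-1]) for i in range(4)])
for c in(np.mean(bx,0),np.array([.6432,-.2705])): print(c,{k:round(ang(m-c),1) for k,m in mk.items()},'ptr from c',ang((a+b)/2-c))
E
```

```text
ptr ends [ 0.6249 -0.268 ] [ 0.6387 -0.2693] dir 174.64588961786833
box ctr [ 0.6421 -0.2677] edge 185.99450804163683 184.70417004192007 5.032751863193056 [np.float64(0.11448544709244392), np.float64(0.11689735000614923), np.float64(0.11711594820902914), np.float64(0.11618767456498247)]
[ 0.6421 -0.2677] {'bar': np.float64(187.3), 'd1': np.float64(152.5), 'd2': np.float64(116.5), 'd3': np.float64(80.9)} ptr from c 185.22898763970622
[ 0.6432 -0.2705] {'bar': np.float64(183.7), 'd1': np.float64(149.6), 'd2': np.float64(116.1), 'd3': np.float64(82.7)} ptr from c 170.78936073564748
```

Box yaw is about 5°, the pointer points at about 174.5° and the two-dot direction is about 116.4°. So I grip the bar with closing direction 84.6° and turn 58° clockwise.

```bash
python3 -m handwheel '[[0.13,0.28,0,0,0,0],[0,0,0.5,0,0,-1],[0,0,0.5,0,0,-1],[0,0,0.5,0,0,-1],[0,0,0.5,0,0,-1],[0,0,0.5,0,0,-1],[0,0,0.5,0,0,-1],[0,0,0.5,0,0,-1]]' 0.45 40| grep -E 'pos|wid|force'
python3 -m handwheel '[[0,0,0.5,0,0,-0.15],[0,0,0,0,0,0],[0,0,0,0,0,0]]' | grep -E 'pos|wid|force'
python3 - <<'E'
from h import *
im=get_image('wrist')
for d in place_of('selector_grip','wrist')[:1]: print(d['score'],d['point'],onz(im,d['point'][0]*560,d['point'][1]*420,.087))
E
python3 d.py '[.643,-.269,.042]'
```

```text
position: [0.644, -0.2674, 0.0977]
force: [0.2, -0.2, 0.3]
width: 0.446
gripper_force: 0.0
position: [0.6437, -0.2675, 0.0875]
force: [-0.1, 0.0, -0.1]
width: 0.449
gripper_force: 0.0
0.75 [0.495, 0.5655] [ 0.64312351 -0.26922026  0.087     ]
t 31.9 p [ 0.645 -0.268  0.089] closing deg 84.50361246692022 zaxis [ 0.001 -0.    -1.   ] units to go [ 0.076 -0.072  2.33 ] j [ 0.472  0.658 -0.256  1.475  0.182  1.03   1.649]
```

```bash
python3 -m handwheel '[[0.06,-0.06,0.8,0,0,0],[0,0,0.7,0,0,0],[0,0,0.4,0,0,0],[0,0,0.2,0,0,0],[0,0,0.2,0,0,0],[0,0,0,0,0,0]]' | grep -E 'pos|wid|force'
python3 -m handwheel '[[0,0,0,0,0,0],[0,0,0,0,0,0],[0,0,0,0,0,0],[0,0,0,0,0,0],[0,0,0,0,0,0],[0,0,0,0,0,0],[0,0,0,0,0,0],[0,0,0,0,0,0]]' 0 40
python3 d.py '[.643,-.269,.042]'
```

```text
position: [0.643, -0.2686, 0.0417]
force: [-0.0, -0.1, 0.9]
width: 0.453
gripper_force: 0.0
clock: 33.07
position: [0.6429, -0.2711, 0.0424]
ee_rot: [0.15, 3.137, -0.004]
force: [0.4, -4.1, 0.8]
width: 0.152
gripper_force: 40.0
t 33.07 p [ 0.643 -0.271  0.042] closing deg 84.51014975038476 zaxis [ 0.001 -0.003 -1.   ] units to go [0.007 0.106 0.019] j [ 0.472  0.704 -0.247  1.515  0.199  0.946  1.64 ]
```

The bar is gripped (14 mm). I turn it clockwise.

```bash
python3 -m handwheel '[[0,-0.1,0,0,0,0.97],[0,0,0,0,0,0.97],[0,0,0,0,0,0.97],[0,0,0,0,0,0.97],[0,0,0,0,0,0.97],[0,0,0,0,0,0.97],[0,0,0,0,0,0.97],[0,0,0,0,0,0]]' | grep -E 'pos|wid|force'
python3 d.py '[.643,-.271,.042]'
python3 -m handwheel '[[0,0,0,0,0,0.97],[0,0,0,0,0,0.97],[0,0,0,0,0,0.97],[0,0,0,0,0,0.97],[0,0,0,0,0,0.97],[0,0,0,0,0,0.97],[0,0,0,0,0,0.97],[0,0,0,0,0,0.97]]' | grep -E 'pos|wid|force'
python3 -m handwheel '[[0,0,0,0,0,0],[0,0,0,0,0,0]]' | grep -E 'pos|wid|force'
python3 d.py '[.643,-.271,.042]'
```

```text
position: [0.6427, -0.2716, 0.0423]
force: [-0.5, -3.1, 3.5]
width: 0.153
gripper_force: 40.0
t 33.73 p [ 0.643 -0.272  0.042] closing deg 57.22440231051642 zaxis [ 0.    -0.001 -1.   ] units to go [0.005 0.032 0.016] j [ 0.399  0.694 -0.125  1.522  0.101  0.932  1.242]
position: [0.6424, -0.272, 0.0424]
force: [-2.3, -2.7, 3.0]
width: 0.151
gripper_force: 40.0
position: [0.6424, -0.272, 0.0423]
force: [-3.5, -4.2, 6.1]
width: 0.15
gripper_force: 40.0
t 34.57 p [ 0.642 -0.272  0.042] closing deg 26.526416357743265 zaxis [-0.    -0.001 -1.   ] units to go [0.03  0.049 0.016] j [ 0.313  0.688  0.016  1.531 -0.011  0.922  0.795]
```

Turned to 26.5°. I release, lift clear, back off a little and check.

```bash
python3 -m handwheel '[[0,0,0,0,0,0],[0,0,0,0,0,0],[0,0,0,0,0,0],[0,0,0,0,0,0],[0,0,0,0,0,0],[0,0,-0.5,0,0,0],[0,0,-1,0,0,0],[0,0,-1,0,0,0]]' 0.45| grep -E 'pos|wid|force'
python3 -m handwheel '[[0,0,-1,0,0,0],[0,0,-1,0,0,0],[0,0,-1,0,0,0],[0,0,-1,0,0,0],[0,0,0,0,0,0],[0,0,0,0,0,0]]' | grep -E 'pos|wid|force'
python3 - <<'E'
from h import *
im=get_image('wrist');save('sel10',im,1.4)
import pickle;pickle.dump(im,open('im10.pkl','wb'))
for l in('cob','stalk','clod'):
  for d in place_of(l,'scene')[:1]: print(l,d['score'],d['point'])
s=get_image('scene')
for l in('box_a','vial','sample_bottle','tin','water'):
  for d in place_of(l,'scene')[:2]: print(l,round(d['score'],2),onz(s,d['point'][0]*560,d['point'][1]*420,0 if l=='water' else .04))
E
```

```text
position: [0.6422, -0.2703, 0.0923]
force: [0.7, 0.4, 0.7]
width: 0.448
gripper_force: 0.0
position: [0.6436, -0.2709, 0.174]
force: [-0.4, 0.0, -0.5]
width: 0.45
gripper_force: 0.0
cob 0.83 [0.3939, 0.5388]
stalk 0.52 [0.4382, 0.4507]
clod 0.24 [0.265, 0.6162]
box_a 0.82 [0.57392969 0.08567533 0.04      ]
box_a 0.63 [ 0.47225413 -0.01541929  0.04      ]
vial 0.54 [0.66765538 0.00311509 0.04      ]
sample_bottle 0.86 [ 0.57661423 -0.01200816  0.04      ]
tin 0.88 [0.65589088 0.11604361 0.04      ]
water 0.65 [ 8.24331447e-01 -8.86518328e-02  1.11022302e-16]
```

View pics/sel10.png

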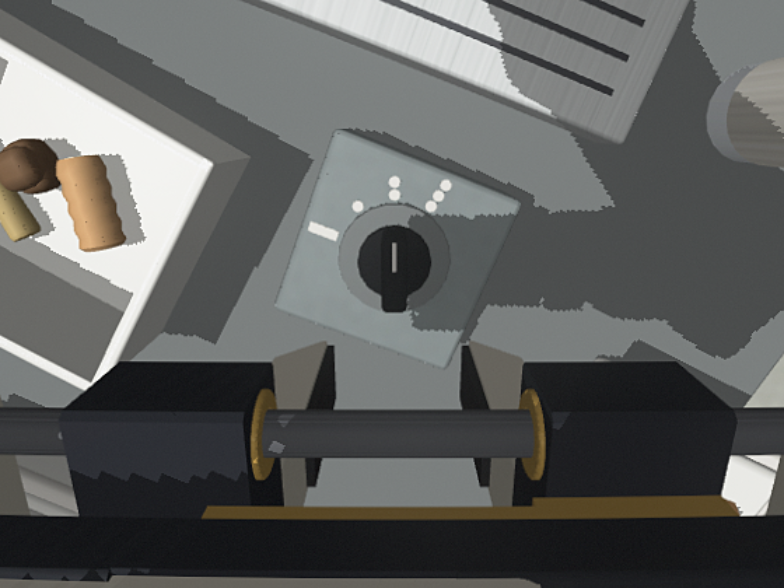

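The pointer at (281,184) lines up with the two dots at (281,134). All three pieces lie in the crate and the other things stand where they were.

```bash
python3 -c "
from cell import *
print(sign_off())"
```

```text
the job is handed in; nothing more can be done
None
```

The cob, stalk and clod are in the white crate, the selector's pointer is at the two-dot mark with everything else left standing where it was, and the job is handed in (about 36 s on the robot clock).

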